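# Find the latch spring that has gone soft

### The job

One of the two look-alike latch springs standing on the spring tester has gone soft. With closed fingers press one of them straight down until its cap's top is level with the red mark on the gauge post, and hold it there for a good second while you read the force: below 11 N it is the soft one, above 11 N it is sound and the other is soft. Put the soft spring into the orange tub, then press the spring left on its seat to the mark in the same way, hold it there for a good second to confirm that the dial reads in the green, and let go; never squash a spring well past the mark, and leave the sound spring on its seat and the other things on the desk where they are.

Things in the scene. Friction and masses are not known exactly. Their poses are not given: they have to be found in the camera images.
- spring_1: Latch spring unit, upright, 60 g: steel foot disc (33 mm diameter, 6 mm thick), copper coil, white plastic cap (30 mm diameter, flat top, spans 36 to 60 mm above the foot when free) that slides down over the coil when pressed, 22 mm at most. Liftable by the cap. Looks the same as spring_2; either one may be the soft one, on either seat. Origin: centre of the foot's underside; z up its axis.
- spring_2: The other latch spring unit, same looks and sizes as spring_1; one of the two is sound, one soft. Both have 1 N preload at the free height, then force grows in proportion to compression: at the mark (14 mm of compression) about 15 N if sound, about 8 N if soft. Origin: centre of the foot's underside; z up its axis.
- top_1 (a point): Centre of the flat top of spring_1's cap; 60 mm above the spring's origin when free, 46 mm when compressed to the mark.
- top_2 (a point): Centre of the flat top of spring_2's cap; 60 mm above the spring's origin when free, 46 mm when compressed to the mark.
- mid_1 (a point): Point on spring_1's axis 30 mm above its origin.
- mid_2 (a point): Point on spring_2's axis 30 mm above its origin.
- tester: Spring tester fixed to the desk: grey base 180 x 200 x 34 mm, from 65 mm at -x to 115 mm at +x of the origin; sprung plate 80 x 180 mm, centred 15 mm to -x; at +x a dial, 80 mm across, top at 44 mm. Under load the plate sinks straight down 0.5 mm per N (after the first 0.4 to 1.2 N), with springs, seats and gauge post. Origin on the desk; x from plate to dial, y from blue seat to red seat; turned about z.
- seat_red (a point): Centre of the red-ringed seat on the plate's top face, 60 mm above the desk when unloaded. The ring is 45 mm outside, 37 mm inside, 6 mm tall; a spring's foot stands loosely inside it. The blue seat is 110 mm away.
- seat_blue (a point): Centre of the blue-ringed seat, on the plate's top face; same sizes.
- mark (a point): Centre of the red mark (3 mm high, 15 mm across collar) on the gauge post, 46 mm above the plate's top face: the height to which a cap's top is to be pressed. The post (8 mm diameter, 70 mm tall) stands on the plate midway between the seats and 34 mm to the +x side of the line through them; it sinks with the plate.
- needle (a joint): Dial needle, rad: 0 at no load, pointing to the tester's +y (red seat side); it turns clockwise seen from above, 0.1 rad per N on the plate (it reads up to 1.2 N low). The arc is red from 0 to 11 N and green from 11 to 20 N.
- tub: Orange plastic tub, open at the top, empty: 120 mm outside at the rim, 108 mm at the foot, 70 mm tall, wall 3 mm, floor 4 mm. Origin: centre of its underside.
- lunchbox: Closed aluminium lunchbox, 100 x 140 x 55 mm; leave alone. Origin: centre of its underside.
- mug: Red ceramic mug, 80 mm across, 90 mm tall; leave alone. Origin: centre of its underside.
- jar: Clear glass jar with a metal lid, 72 mm across, 110 mm tall; leave alone. Origin: centre of its underside.
- pencil_box: Wooden pencil box, 70 x 200 x 45 mm; leave alone. Origin: centre of its underside.
Mind the look-alikes: they are no part of the job. Leave any pink look-alike of the spring_1 alone.

How it is judged:
By the outcome, as a careful person would: the job done as asked, in the order asked, and still so for the second after the job is handed in, with the robot touching nothing.
It also fails if it takes over 72 s, if anything falls off the work surface, if the arm or the gripper's body presses on something with over 40 N, if the wrist force passes 120 N, or if a joint passes its speed limit or range.

### The arm

A 6-joint arm with a two-finger parallel gripper is mounted at the origin on the work surface. World frame = base frame: x ahead of the robot, y to its left, z up, the work surface at z = 0. Lengths are in m, angles in degrees, forces in N, time in s.
With the tool pointing down it reaches from about 0.4 to 0.825 m from the base axis. Payload 7 kg.
Tool frame: the origin (TCP) lies at the very end of the fingers, on their centre line; the grasp point (between the pads) lies 19 mm behind it (r.hold_point_z is the distance from the TCP to the grasp point, in m); x points along the fingers, y is the direction in which the jaws open and shut, and the axes are right-handed (so a half turn about x gives the same grasp; the last joint's range is limited). The gripper opens to 88 mm and grips with 3 to 60 N. Pads are 19 mm wide; open, the fingers measure 130 mm over their backs; the gripper's body (78 mm by 193 mm) begins 47 mm behind the grasp point.
Start: joints at [88.356, 20.546, 0.682, 0, -70.136, -16.507], TCP at [0.21, 0.641, 0.227] pointing down, gripper open.
Joint ranges: [-176.03, 176.03], [-82.01, 121.73], [-58.28, 71.71], [-173.87, 95.51], [-174.79, -0.11], [-173.66, 173.66]. Speed limits (degrees/s): [136.94, 136.94, 172.46, 180, 180, 180].

### API

Orientations are given as [roll, pitch, yaw] about the fixed x, y, z axes, in that order (R = Rz(yaw) Ry(pitch) Rx(roll)).
In Python, from plant import r gives the robot as it stands. The module is installed in compiled form; this text tells all that it offers.
- The arm moves only by the shell command python3 -m creep 'ROWS' [FORCE]. ROWS is JSON, a list of rows, each a list of 7 numbers: the turn, a rotation vector about the tool's x, y, z in rad, then the shift along the tool's x, y, z in cm, then the opening in per cent of the stroke, from 0 (shut) to 100 (fully open). In form: [[rx, ry, rz, x, y, z, fingers], ...]. A call has 1 to 8 rows; each row shifts and turns the commanded pose from where the row before left it, along the tool's axes as they then stand; what a row does not reach is not made up. A row lasts 1/10 s, in which the tool goes at most 50 mm and 8.59 degrees, less where a joint would pass 70% of its speed; a pose out of reach is approached as far as the arm can. A call is refused whole if a number of a shift passes 5 or a number of a turn 0.15, either way. A call with a gripper value outside its range is refused whole. The fingers move at their own pace and stop on an object; FORCE is the grip in N (left out, the last holds). Time passes only in rows, so rows that do not move let the fingers close. It gives the time, the measured TCP pose, the force and the opening at its end, in the units of the state.
- r.get_state(): the state, without advancing time (a new reading comes with each control period).
- r.capture(name): name is "scene" or "top"; returns (picture, depth): 420x560x3 uint8, blue, green, red; 420x560 float32, m along the optical axis (not along the pixel's ray), 0 where there is no reading.
- r.camera_info(name): a dict with "fovy" (degrees; the focal length in pixels is half the picture's height over the tangent of half this angle, whatever the lens; pixels are square), "cx", "cy" (the principal point, pixels), "camera_from_world" (4x4, takes a point from world to camera coordinates). Camera axes: x right, y down, z forward; pixel columns grow to the right and rows downward; lengths in m; the calibration is good to about 2 mm. A picture is of the moment at which its call begins. camera_info takes no time and is no camera call.
- r.close_job(): hands the job in, once; it reports no verdict.
Trained networks look in the newest picture that a camera, given by its name, has taken for a name from the list of things; names that differ only in an ending like _2 or _b are one class to them, and where a whole thing is asked for, a point or a joint stands for the part that bears it (a point fixed in the world has none). Each returns a list of dicts, best first, with "score" (0 to 1); they miss things now and then, are a little off and sometimes report something else, mostly with a low value. They report only what shows in the picture. A call takes as long as a camera call. They do not tell look-alikes from the thing itself.
- r.look_for(query, camera): "rect" ([left, top, right, bottom] in pixels, round what is visible of it).
- r.masks_of(query, camera): "pixels" (420x560 bool, what is visible of it) and "rect" ([left, top, right, bottom] in pixels, round what is visible of it).
The state is a dict: "time_s": time; "joints": joint angles; "qd": joint speeds; "joint_torque": joint torques, N m; "tcp_pos": TCP position; "eef_rot": TCP orientation; "contact_force": force on the tool from outside, world axes, zero at the start; "moment": the same for the moment, N m; "gripper_width": finger opening in m.
Only numpy, scipy, OpenCV 4.12 (cv2) and the standard library are available. Lean on these libraries where they do the work, as an engineer would, in place of code of your own. Each camera call takes 0.05 s, during which the arm holds its last target. There are 200 camera calls.

## Working session

There is one attempt and no reset: what is moved stays moved. The work goes in short steps, Python scripts to look and compute and a shell command to move; the robot and the scene stay as the last step left them, time stands still between calls to the robot, and variables do not carry over. Pictures are saved under pics/ and viewed, about 8 in all and at most 12, crops included, and the job is handed in when it is done.

```bash
mkdir -p pics; cat > h.py <<'E'
import numpy as np, cv2
from plant import r
from scipy.spatial.transform import Rotation as R
def cap(c,name=None):
    p,d=r.capture(c)
    if name: cv2.imwrite('pics/'+name+'.png',p)
    return p,d
def K(c):
    i=r.camera_info(c); return 210/np.tan(np.radians(i['fovy']/2)),i['cx'],i['cy'],np.array(i['camera_from_world'])
def cloud(c,d):
    f,cx,cy,T=K(c); v,u=np.mgrid[:420,:560]
    P=np.stack([(u-cx)/f*d,(v-cy)/f*d,d],-1); Ti=np.linalg.inv(T)
    W=P@Ti[:3,:3].T+Ti[:3,3]; W[d==0]=np.nan; return W
def tool(target,rows=True):
    "world delta -> tool axes cm"
    s=r.get_state(); M=R.from_euler('xyz',s['eef_rot'],degrees=True)
    return M.inv().apply(np.array(target)-s['tcp_pos'])*100
E
python3 - <<'E'
from h import *
print({k:np.round(v,3) for k,v in r.get_state().items()})
for c in('scene','top'):
    p,d=cap(c,c+'0'); W=cloud(c,d); i=r.camera_info(c); print(c,np.round(np.linalg.inv(i['camera_from_world'])[:3],2).tolist(),i['fovy'])
    for q in('spring_1','tester','seat_red','mark','needle','tub','lunchbox','mug','jar','pencil_box'):
        for m in r.masks_of(q,c)[:4]:
            w=W[m['pixels']]; w=w[~np.isnan(w[:,0])]
            if len(w): print(c,q,round(m['score'],2),np.round(m['rect']),'med',np.round(np.median(w,0),3),'zmax',np.round(np.percentile(w,[3,97],axis=0),3).tolist())
E
```

```text
{'time_s': np.float64(0.0), 'joints': array([ 8.8355e+01,  2.0591e+01,  6.3700e-01, -2.0000e-02, -7.0136e+01,
       -1.6509e+01]), 'qd': array([-0.003,  0.024,  0.036,  0.043, -0.042,  0.037]), 'joint_torque': array([ 1.0000e-03, -5.8272e+01,  2.9305e+01,  6.9970e+00,  7.0000e-03,
       -0.0000e+00]), 'tcp_pos': array([0.21 , 0.641, 0.226]), 'eef_rot': array([  94.984,   89.907, -103.176]), 'contact_force': array([-0.106, -1.052, -0.718]), 'moment': array([-0.001,  0.004,  0.011]), 'gripper_width': np.float64(0.088)}
scene [[-0.88, 0.25, -0.4, 0.91], [0.47, 0.5, -0.73, 0.57], [0.02, -0.83, -0.56, 0.54]] 54.24986862248161
scene spring_1 0.81 [352. 204. 370. 231.] med [0.398 0.009 0.037] zmax [[0.379, -0.01, 0.0], [0.406, 0.018, 0.06]]
scene spring_1 0.74 [322. 176. 333. 201.] med [ 0.389 -0.132  0.039] zmax [[0.371, -0.15, 0.001], [0.499, 0.017, 0.119]]
scene spring_1 0.69 [314. 200. 332. 232.] med [0.518 0.033 0.101] zmax [[0.502, 0.016, 0.065], [0.528, 0.04, 0.121]]
scene spring_1 0.67 [332. 184. 349. 213.] med [ 0.398 -0.07   0.04 ] zmax [[0.383, -0.087, 0.003], [0.406, -0.062, 0
[... 2590 characters left out ...]
56, 0.069]]
top needle 0.68 [378. 227. 433. 266.] med [ 0.512 -0.3    0.054] zmax [[0.466, -0.366, 0.04], [0.56, -0.235, 0.059]]
top tub 0.9 [146. 232. 199. 276.] med [0.481 0.335 0.007] zmax [[0.431, 0.267, 0.0], [0.533, 0.376, 0.071]]
top lunchbox 0.57 [376. 224. 433. 269.] med [ 0.513 -0.299  0.054] zmax [[0.465, -0.368, 0.021], [0.562, -0.235, 0.059]]
top mug 0.88 [172. 153. 221. 188.] med [0.709 0.258 0.029] zmax [[0.668, 0.21, -0.0], [0.743, 0.313, 0.092]]
top jar 0.67 [374. 147. 408. 180.] med [ 0.721 -0.248  0.108] zmax [[0.694, -0.281, 0.027], [0.754, -0.222, 0.114]]
top pencil_box 0.95 [256. 121. 333. 158.] med [0.794 0.001 0.045] zmax [[0.757, -0.091, 0.008], [0.834, 0.094, 0.05]]
```

```bash
python3 - <<'E'
from h import *
a=cv2.imread('pics/scene0.png'); b=cv2.imread('pics/top0.png')
A=cv2.resize(a[150:290,230:420],None,fx=4,fy=4,interpolation=cv2.INTER_CUBIC); cv2.imwrite('pics/a.png',A)
B=cv2.resize(b[110:310,140:440],None,fx=2.6,fy=2.6,interpolation=cv2.INTER_CUBIC); cv2.imwrite('pics/b.png',B)
for c in('scene','top'):
    p,d=cap(c); W=cloud(c,d)
    for g in((.512,.025),(.495,-.079)):
        m=(np.hypot(W[...,0]-g[0],W[...,1]-g[1])<.024)&(W[...,2]>.114)&(W[...,2]<.13)
        w=W[m]; print(c,m.sum(),w.mean(0).round(4),cv2.minEnclosingCircle(w[:,:2].astype('f')),np.median(w[:,2]))
    m=(abs(W[...,2]-.063)<.006)&(abs(W[...,0]-.505)<.08)&(abs(W[...,1]+.027)<.12)
    print('plate',cv2.minAreaRect(W[m][:,:2].astype('f')))
    m=(W[...,2]>.12)&(abs(W[...,0]-.54)<.03)&(abs(W[...,1]+.03)<.03); print('post',m.sum(),W[m].mean(0))
    m=(abs(W[...,2]-.07)<.004)&(np.hypot(W[...,0]-.481,W[...,1]-.32)<.1);print('tub',cv2.minEnclosingCircle(W[m][:,:2].astype('f')))
E
```

```text
scene 133 [0.5155 0.0283 0.1188] ((0.5141441226005554, 0.026213454082608223), 0.0163960549980402) 0.11941036690041762
scene 98 [ 0.4979 -0.0796  0.1189] ((0.49645137786865234, -0.08203083276748657), 0.015102457255125046) 0.11937408642821562
plate ((0.5049519538879395, -0.028197385370731354), (0.18153680860996246, 0.08201896399259567), 81.3017578125)
post 23 [ 0.53914274 -0.03291339  0.12562754]
tub ((0.48410576581954956, 0.32159513235092163), 0.06087399646639824)
top 112 [0.5115 0.0261 0.1201] ((0.511617124080658, 0.026331720873713493), 0.01475674007087946) 0.12024984725502508
top 110 [ 0.4945 -0.0821  0.1202] ((0.4942150115966797, -0.08193182945251465), 0.014692059718072414) 0.12002756355481525
plate ((0.5030394792556763, -0.028059549629688263), (0.18005985021591187, 0.0799531489610672), 80.92754364013672)
post 8 [ 0.53664375 -0.0338354   0.13076474]
tub ((0.4826016128063202, 0.3224724233150482), 0.06041421368718147)
```

View pics/a.png

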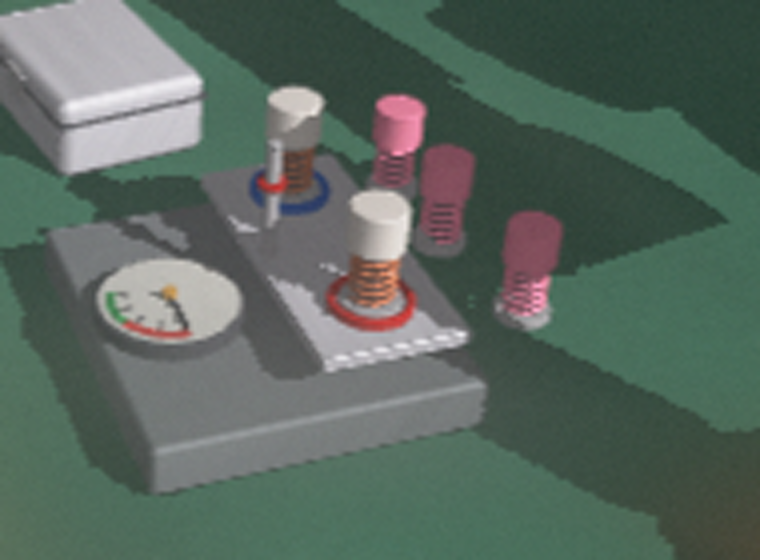

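View pics/b.png

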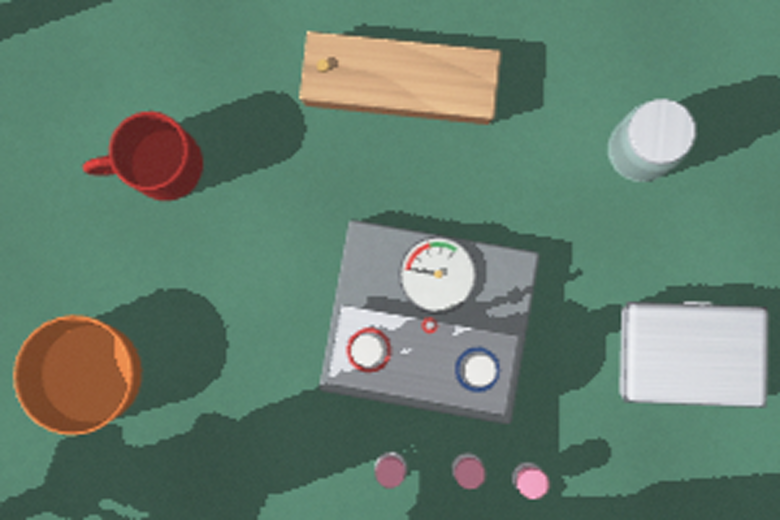

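```bash
python3 - <<'E'
from h import *
s=r.get_state(); M=R.from_euler('xyz',s['eef_rot'],degrees=True); print(s['time_s'],M.as_matrix().round(3))
a=np.radians(-9)
for sg in(1,-1):
    y=sg*np.array([np.cos(a),np.sin(a),0]);x=np.array([0,0,-1.]);T=R.from_matrix(np.stack([x,y,np.cross(x,y)],1))
    print(sg,(M.inv()*T).as_rotvec().round(3))
print(tool([.513,.026,.226]))
E
```

```text
1.2 [[ 0.    -0.311 -0.95 ]
 [-0.    -0.95   0.311]
 [-1.     0.    -0.   ]]
1 [-1.73  0.   -0.  ]
-1 [ 1.411 -0.    -0.   ]
[  0.05732622  49.04806591 -47.93301786]
```

```bash
python3 -m creep '[[0,0,0,0,3.5,-3.42,0],[0,0,0,0,3.5,-3.42,0],[0,0,0,0,3.5,-3.42,0],[0,0,0,0,3.5,-3.42,0],[0,0,0,0,3.5,-3.42,0],[0,0,0,0,3.5,-3.42,0],[0,0,0,0,3.5,-3.42,0]]' 20
python3 -m creep '[[0,0,0,0,3.5,-3.42,0],[0,0,0,0,3.5,-3.42,0],[0,0,0,0,3.5,-3.42,0],[0,0,0,0,3.5,-3.42,0],[0,0,0,0,3.5,-3.42,0],[0,0,0,0,3.5,-3.42,0],[0,0,0,0,3.5,-3.42,0]]'
python3 -m creep '[[0.141,0,0,0,0,0,0],[0.141,0,0,0,0,0,0],[0.141,0,0,0,0,0,0],[0.141,0,0,0,0,0,0],[0.141,0,0,0,0,0,0]]'
python3 -m creep '[[0.141,0,0,0,0,0,0],[0.141,0,0,0,0,0,0],[0.141,0,0,0,0,0,0],[0.141,0,0,0,0,0,0],[0.141,0,0,0,0,0,0],[0,0,0,0,0,0,0]]'
python3 - <<'E'
from h import *
s=r.get_state();M=R.from_euler('xyz',s['eef_rot'],degrees=True); print(s['joints'],M.as_matrix().round(3),tool([.513,.026,.13]),s['contact_force'])
E
```

```text
time_s: 1.9
tcp_pos: [0.3619, 0.3322, 0.227]
eef_rot: [-103.8, 89.9, 58.1]
contact_force: [1.7, 0.6, 0.6]
gripper_width: 0.0372
time_s: 2.6
tcp_pos: [0.5133, 0.0247, 0.2271]
eef_rot: [-139.9, 89.9, 22.0]
contact_force: [1.3, 1.7, 0.3]
gripper_width: 0.0005
time_s: 3.1
tcp_pos: [0.5126, 0.0264, 0.2267]
eef_rot: [-102.5, 90.0, 18.6]
contact_force: [0.2, 0.2, 0.2]
gripper_width: 0.0006
time_s: 3.7
tcp_pos: [0.5126, 0.0266, 0.2267]
eef_rot: [-49.3, 90.0, 31.6]
contact_force: [-0.4, 0.5, 0.4]
gripper_width: 0.0003
[ 2.49123074e+01  5.20687952e+00 -1.94203274e+01 -2.03698445e-03
 -6.53570585e+01 -3.39745898e+01] [[ 0.    -0.988  0.158]
 [ 0.     0.158  0.988]
 [-1.    -0.     0.   ]] [ 9.66824036 -0.04595223 -0.05656356] [-0.43777027  0.52597745  0.40579759]
```

```bash
python3 -m creep '[[0,0,0,3,0,0,0],[0,0,0,3,0,0,0],[0,0,0,2,0,0,0],[0,0,0,1,0,0,0],[0,0,0,0.5,0,0,0],[0,0,0,0,0,0,0],[0,0,0,0,0,0,0]]'
python3 -m creep '[[0,0,0,0.3,0,0,0],[0,0,0,0.3,0,0,0],[0,0,0,0.3,0,0,0],[0,0,0,0,0,0,0],[0,0,0,0,0,0,0]]'
python3 -m creep '[[0,0,0,0.3,0,0,0],[0,0,0,0.3,0,0,0],[0,0,0,0,0,0,0],[0,0,0,0,0,0,0]]'
```

```text
time_s: 4.4
tcp_pos: [0.5133, 0.0268, 0.1325]
eef_rot: [-67.5, 89.9, 13.7]
contact_force: [-0.7, 0.7, -0.1]
gripper_width: 0.0008
time_s: 4.9
tcp_pos: [0.5126, 0.0266, 0.1225]
eef_rot: [135.6, 90.0, -143.3]
contact_force: [-0.5, 1.0, 0.7]
gripper_width: 0.0006
time_s: 5.3
tcp_pos: [0.513, 0.0267, 0.1168]
eef_rot: [-74.4, 90.0, 6.6]
contact_force: [0.2, -0.1, 3.0]
gripper_width: 0.0005
```

```bash
python3 -m creep '[[0,0,0,0.3,0,0,0],[0,0,0,0.3,0,0,0],[0,0,0,0.3,0,0,0],[0,0,0,0.2,0,0,0],[0,0,0,0,0,0,0],[0,0,0,0,0,0,0]]'
python3 - <<'E'
from h import *
for i in range(3):
    s=r.get_state();print(s['tcp_pos'],s['contact_force'])
    p,d=cap('scene','s1'if i==0 else None)
cv2.imwrite('pics/s1c.png',cv2.resize(p[150:290,230:370],None,fx=4,fy=4,interpolation=cv2.INTER_CUBIC))
E
```

```text
time_s: 5.9
tcp_pos: [0.5131, 0.0267, 0.1062]
eef_rot: [-77.4, 89.9, 3.7]
contact_force: [-1.2, -0.0, 9.5]
gripper_width: 0.0003
[0.51314163 0.02672033 0.10624183] [-1.24626107 -0.02723283  9.51547191]
[0.513097   0.026695   0.10625342] [-1.35711296 -0.06005268 10.16896808]
[0.51313832 0.0267096  0.10628879] [-1.56392259  0.39204914  9.71707034]
```

View pics/s1c.png

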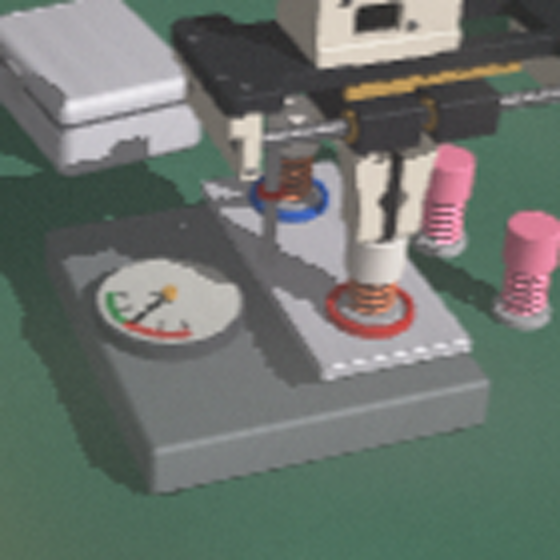

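```bash
python3 -m creep '[[0,0,0,0.2,0,0,0],[0,0,0,0.2,0,0,0],[0,0,0,0.15,0,0,0],[0,0,0,0.1,0,0,0],[0,0,0,0,0,0,0],[0,0,0,0,0,0,0]]'
cat > pl.py <<'E'
from h import *
Z=[];F=[];T=[]
for i in range(4):
    p,d=cap('scene'); W=cloud('scene',d); a=np.radians(-9)
    t=np.array([.504,-.028]); e=np.array([np.cos(a),np.sin(a)]);n=np.array([-e[1],e[0]])
    q=W[...,:2]-t; u=q@e; v=q@n
    m=(abs(u)<.035)&(abs(v)<.08)&(W[...,2]>.04)&(W[...,2]<.063)
    Z.append(np.median(W[m][:,2])); s=r.get_state();F.append(s['contact_force'][2]);T.append(s['tcp_pos'][2])
    m=(u>.015)&(u<.05)&(abs(v)<.015)&(W[...,2]>.07)
z=np.mean(Z);D=.120-np.mean(T);f=np.mean(F)
print('t',s['time_s'],'plate',z,'F',f,'tcp',np.mean(T),'tcp-plate',np.mean(T)-z,'c(force) mm',1e3*D-.5*(f-.8))
E
python3 pl.py
```

```text
time_s: 6.65
tcp_pos: [0.5132, 0.0267, 0.1002]
eef_rot: [-77.2, 89.9, 3.9]
contact_force: [-3.0, 1.1, 13.5]
gripper_width: 0.0006
t 6.85 plate 0.05334704617873584 F 14.058541261598464 tcp 0.10022109743586238 tcp-plate 0.04687405125712654 c(force) mm 13.149631933338382
```

```bash
python3 -m creep '[[0,0,0,0.13,0,0,0],[0,0,0,0,0,0,0],[0,0,0,0,0,0,0],[0,0,0,0,0,0,0],[0,0,0,0,0,0,0],[0,0,0,0,0,0,0],[0,0,0,0,0,0,0],[0,0,0,0,0,0,0]]'
python3 pl.py
python3 -m creep '[[0,0,0,0,0,0,0],[0,0,0,0,0,0,0],[0,0,0,0,0,0,0],[0,0,0,0,0,0,0],[0,0,0,0,0,0,0],[0,0,0,0,0,0,0],[0,0,0,0,0,0,0]]'
python3 - <<'E'
from h import *
p,d=cap('scene')
cv2.imwrite('pics/s2c.png',cv2.resize(p[180:250,250:340],None,fx=8,fy=8,interpolation=cv2.INTER_CUBIC))
E
```

```text
time_s: 7.65
tcp_pos: [0.5133, 0.0267, 0.099]
eef_rot: [-75.7, 89.9, 5.4]
contact_force: [-3.6, 0.9, 14.6]
gripper_width: 0.0003
t 7.85 plate 0.053001812802578936 F 15.314090521037059 tcp 0.09900548971320951 tcp-plate 0.04600367691063057 c(force) mm 13.737465026271957
time_s: 8.55
tcp_pos: [0.5133, 0.0267, 0.099]
eef_rot: [-75.8, 89.9, 5.3]
contact_force: [-2.9, -0.2, 14.7]
gripper_width: 0.0006
```

View pics/s2c.png

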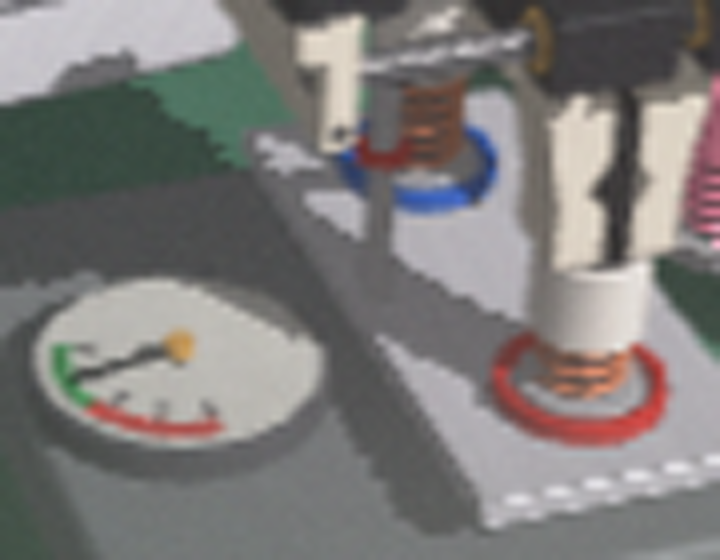

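```bash
python3 -m creep '[[0,0,0,-1,0,0,0],[0,0,0,-2,0,0,0],[0,0,0,-3,0,0,0],[0,0,0,0,0,-3,20],[0,0,0,0,0,-4,100],[0,0,0,0,0,-4,100],[0,0,0,0,0,0,100],[0,0,0,0,0,0,100]]'
python3 - <<'E'
from h import *
p,d=cap('scene','s3'); W=cloud('scene',d)
for g in((.513,.026),(.496,-.081)):
    w=W[(np.hypot(W[...,0]-g[0],W[...,1]-g[1])<.024)&(W[...,2]>.114)&(W[...,2]<.124)]; print(len(w),w.mean(0) if len(w) else 0)
print(tool([.496,-.081,.09]),r.get_state()['tcp_pos'])
E
```

```text
time_s: 9.4
tcp_pos: [0.4949, -0.0829, 0.1572]
eef_rot: [92.9, 89.9, 173.9]
contact_force: [0.1, -0.0, -0.8]
gripper_width: 0.0352
134 [0.51551257 0.02836625 0.11885459]
97 [ 0.49814128 -0.08023767  0.11886024]
[ 6.73513163 -0.06033531  0.12631268] [ 0.49524845 -0.0821591   0.1573517 ]
```

```bash
python3 -m creep '[[0,0,0,0,0,0,100],[0,0,0,0,0,0,100],[0,0,0,0,0,0,100],[0,0,0,0.7,0,0,100],[0,0,0,1.5,0,0,100],[0,0,0,2,0,0,100],[0,0,0,1.5,0,0,100],[0,0,0,1,0,0,100]]'
python3 -m creep '[[0,0,0,0,0,0,100],[0,0,0,0,0,0,20],[0,0,0,0,0,0,20],[0,0,0,0,0,0,20],[0,0,0,0,0,0,20],[0,0,0,0,0,0,20],[0,0,0,0,0,0,20],[0,0,0,0,0,0,20]]' 20
python3 -m creep '[[0,0,0,0,0,0,20],[0,0,0,0,0,0,20],[0,0,0,-0.5,0,0,20],[0,0,0,-1.5,0,0,20],[0,0,0,-3,0,0,20],[0,0,0,-3,0,0,20],[0,0,0,-3,0,0,20],[0,0,0,0,0,0,20]]'
python3 - <<'E'
from h import *
p,d=cap('scene','s4')
cv2.imwrite('pics/s4c.png',cv2.resize(p[120:290,210:410],None,fx=3,fy=3))
for t in ([.484,.322,.2],):print(tool(t))
E
```

```text
time_s: 10.25
tcp_pos: [0.4948, -0.0819, 0.0892]
eef_rot: [104.2, 89.9, -174.8]
contact_force: [-0.5, 0.7, 0.2]
gripper_width: 0.0875
time_s: 11.05
tcp_pos: [0.4955, -0.0821, 0.0908]
eef_rot: [-57.5, 90.0, 23.5]
contact_force: [-1.1, -0.1, -1.4]
gripper_width: 0.0377
time_s: 11.85
tcp_pos: [0.4979, -0.082, 0.2054]
eef_rot: [-78.6, 89.6, 2.5]
contact_force: [0.3, 0.4, -0.6]
gripper_width: 0.0295
[ 0.33481959  7.5264731  39.70176607]
```

View pics/s4c.png

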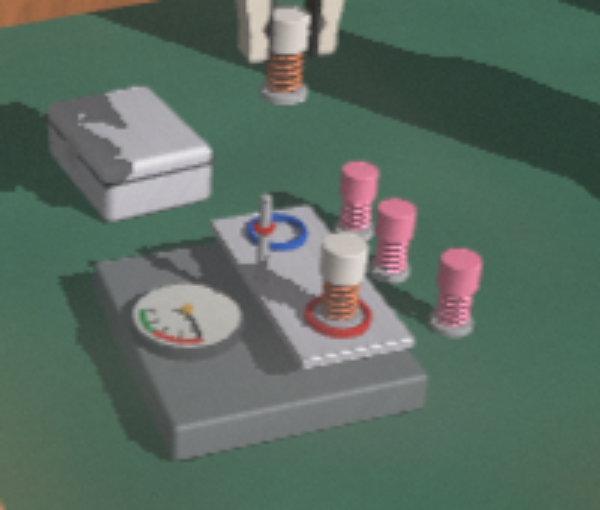

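```bash
python3 -m creep '[[0,0,0,0,0.5,2.5,20],[0,0,0,0,0.9,4.7,20],[0,0,0,0,0.9,4.7,20],[0,0,0,0,0.9,4.7,20],[0,0,0,0,0.9,4.7,20],[0,0,0,0,0.9,4.7,20],[0,0,0,0,0.9,4.7,20],[0,0,0,0,0.9,4.7,20]]'
python3 -m creep '[[0,0,0,0,0.5,3,20],[0,0,0,0,0.2,1.3,20],[0,0,0,0,0,0,20],[0,0,0,0,0,0,20]]'
python3 - <<'E'
from h import *
print(tool([.483,.322,.043]))
p,d=cap('top','t5')
for m in r.masks_of('tub','top')[:1]:
    W=cloud('top',d);w=W[m['pixels']];w=w[abs(w[:,2]-.07)<.004];print(m['score'],cv2.minEnclosingCircle(w[:,:2].astype('f')))
E
```

```text
time_s: 12.7
tcp_pos: [0.4824, 0.2799, 0.1999]
eef_rot: [139.2, 89.9, -139.8]
contact_force: [1.6, -0.3, -0.2]
gripper_width: 0.0296
time_s: 13.1
tcp_pos: [0.4827, 0.321, 0.1999]
eef_rot: [145.6, 89.9, -133.3]
contact_force: [-0.9, 0.2, -0.5]
gripper_width: 0.0293
[15.6945333  -0.03124495  0.13056045]
0.81 ((0.48209577798843384, 0.3214242458343506), 0.05950164422392845)
```

```bash
python3 -m creep '[[0,0,0,2.5,0,0,20],[0,0,0,4,0,0,20],[0,0,0,4,0,0,20],[0,0,0,3,0,0,20],[0,0,0,1.5,0,0,20],[0,0,0,0.6,0,0,20],[0,0,0,0,0,0,20],[0,0,0,0,0,0,20]]'
python3 -m creep '[[0,0,0,0.3,0,0,20],[0,0,0,0,0,0,20],[0,0,0,0,0,0,20]]'
```

```text
time_s: 14.0
tcp_pos: [0.4838, 0.3219, 0.0459]
eef_rot: [-37.1, 89.9, 43.9]
contact_force: [-0.8, -1.0, 0.0]
gripper_width: 0.0294
time_s: 14.3
tcp_pos: [0.4833, 0.322, 0.0423]
eef_rot: [-29.0, 90.0, 52.1]
contact_force: [-0.0, 0.1, -0.9]
gripper_width: 0.0292
```

```bash
python3 -m creep '[[0,0,0,0.3,0,0,20],[0,0,0,0.25,0,0,20],[0,0,0,0,0,0,20],[0,0,0,0,0,0,20]]'
python3 -m creep '[[0,0,0,0,0,0,40],[0,0,0,0,0,0,48],[0,0,0,0,0,0,48],[0,0,0,0,0,0,48],[0,0,0,0,0,0,48]]'
python3 -m creep '[[0,0,0,-0.5,0,0,48],[0,0,0,-2,0,0,48],[0,0,0,-4,0,0,48],[0,0,0,-4,0,0,48],[0,0,0,-4,0,0,0],[0,0,0,0,0,0,0],[0,0,0,0,0,0,0]]'
python3 - <<'E'
from h import *
p,d=cap('scene','s6')
cv2.imwrite('pics/s6c.png',cv2.resize(p[150:400,230:530],None,fx=2.5,fy=2.5))
W=cloud('scene',d);g=(.513,.026)
w=W[(np.hypot(W[...,0]-g[0],W[...,1]-g[1])<.024)&(W[...,2]>.114)&(W[...,2]<.124)]; print(len(w),w.mean(0))
print(tool([.513,.0265,.19]))
E
```

```text
time_s: 14.7
tcp_pos: [0.4831, 0.3217, 0.0361]
eef_rot: [156.0, 90.0, -122.9]
contact_force: [0.4, 0.3, -0.5]
gripper_width: 0.0294
time_s: 15.2
tcp_pos: [0.4831, 0.3218, 0.0363]
eef_rot: [-38.9, 90.0, 42.1]
contact_force: [-0.1, 1.3, 0.8]
gripper_width: 0.0422
time_s: 15.9
tcp_pos: [0.4834, 0.3222, 0.1829]
eef_rot: [-25.1, 89.8, 56.0]
contact_force: [0.4, -0.0, -0.4]
gripper_width: 0.0235
135 [0.51562881 0.02853256 0.11873578]
[ -0.87473599  -7.57006527 -28.68465069]
```

View pics/s6c.png

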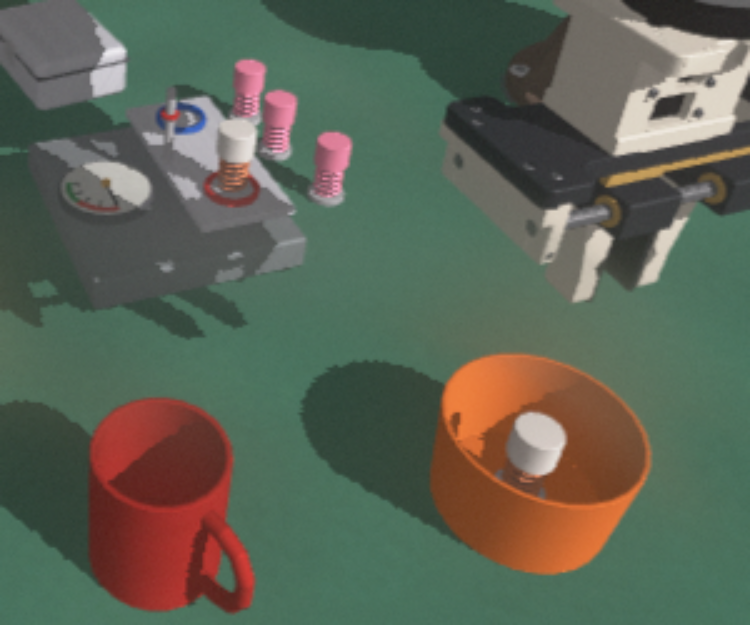

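The soft spring stands in the tub (about 535, 450 in the crop) and the sound one is still on its red-ringed seat (about 235, 155). Going back to press it.

```bash
python3 -m creep '[[0,0,0,-0.4,-1.1,-4.2,0],[0,0,0,-0.3,-1.2,-4.6,0],[0,0,0,0,-1.2,-4.6,0],[0,0,0,0,-1.2,-4.6,0],[0,0,0,0,-1.2,-4.6,0],[0,0,0,0,-1.1,-4.2,0],[0,0,0,0,-0.5,-1.9,0],[0,0,0,0,0,0,0]]'
python3 - <<'E'
from h import *
s=r.get_state();print(tool([.513,.0265,.13]),s['tcp_pos'],s['contact_force'],s['gripper_width'])
E
```

```text
time_s: 16.75
tcp_pos: [0.5117, 0.0239, 0.1869]
eef_rot: [121.5, 89.8, -157.7]
contact_force: [0.1, 1.1, 0.1]
gripper_width: 0.0007
[ 5.69077158 -0.10328585  0.28134902] [0.51168793 0.02394926 0.18691435] [0.10838742 1.0648065  0.13742185] 0.0007183765237732485
```

```bash
python3 -m creep '[[0,0,0,2,0,0,0],[0,0,0,2.5,0,0,0],[0,0,0,1,0,0,0],[0,0,0,0,0,0,0],[0,0,0,0,0,0,0]]'
python3 - <<'E'
from h import *
print(tool([.513,.0265,.13]))
E
```

```text
time_s: 17.25
tcp_pos: [0.5129, 0.027, 0.1335]
eef_rot: [162.4, 90.0, -116.5]
contact_force: [-0.3, 0.2, 0.4]
gripper_width: 0.0001
[ 0.35136988 -0.01915011 -0.04444704]
```

```bash
python3 -m creep '[[0,0,0,0.6,0,0,0],[0,0,0,0.6,0,0,0],[0,0,0,0.5,0,0,0],[0,0,0,0.5,0,0,0],[0,0,0,0.4,0,0,0],[0,0,0,0.4,0,0,0],[0,0,0,0.2,0,0,0],[0,0,0,0.1,0,0,0]]'
python3 -m creep '[[0,0,0,0,0,0,0],[0,0,0,0,0,0,0]]'
python3 pl.py
```

```text
time_s: 18.05
tcp_pos: [0.5134, 0.0269, 0.1013]
eef_rot: [-73.4, 89.9, 7.7]
contact_force: [-3.0, 0.8, 13.6]
gripper_width: 0.0006
time_s: 18.25
tcp_pos: [0.5135, 0.0268, 0.1016]
eef_rot: [-73.6, 89.9, 7.5]
contact_force: [-3.4, 0.8, 14.0]
gripper_width: -0.0
t 18.45 plate 0.05391197064117364 F 13.115414007428456 tcp 0.10157854198913763 tcp-plate 0.04766657134796399 c(force) mm 12.263751007148139
```

Target TCP 0.0988 (as in the first press): 2.8 mm more.

```bash
python3 -m creep '[[0,0,0,0.15,0,0,0],[0,0,0,0.13,0,0,0],[0,0,0,0,0,0,0],[0,0,0,0,0,0,0],[0,0,0,0,0,0,0],[0,0,0,0,0,0,0]]'
python3 pl.py
python3 -m creep '[[0,0,0,0,0,0,0],[0,0,0,0,0,0,0],[0,0,0,0,0,0,0],[0,0,0,0,0,0,0],[0,0,0,0,0,0,0],[0,0,0,0,0,0,0],[0,0,0,0,0,0,0],[0,0,0,0,0,0,0]]'
python3 - <<'E'
from h import *
p,d=cap('scene')
cv2.imwrite('pics/s7c.png',cv2.resize(p[180:250,250:340],None,fx=8,fy=8,interpolation=cv2.INTER_CUBIC))
E
```

```text
time_s: 19.05
tcp_pos: [0.5135, 0.0269, 0.099]
eef_rot: [-71.8, 89.9, 9.3]
contact_force: [-4.4, 2.3, 14.7]
gripper_width: 0.0005
t 19.25 plate 0.053102844398992065 F 15.14026378603743 tcp 0.09897427591833059 tcp-plate 0.04587143151933853 c(force) mm 13.855592188650688
time_s: 20.05
tcp_pos: [0.5134, 0.0268, 0.099]
eef_rot: [-72.6, 89.9, 8.5]
contact_force: [-2.9, 1.6, 15.4]
gripper_width: 0.0004
```

View pics/s7c.png

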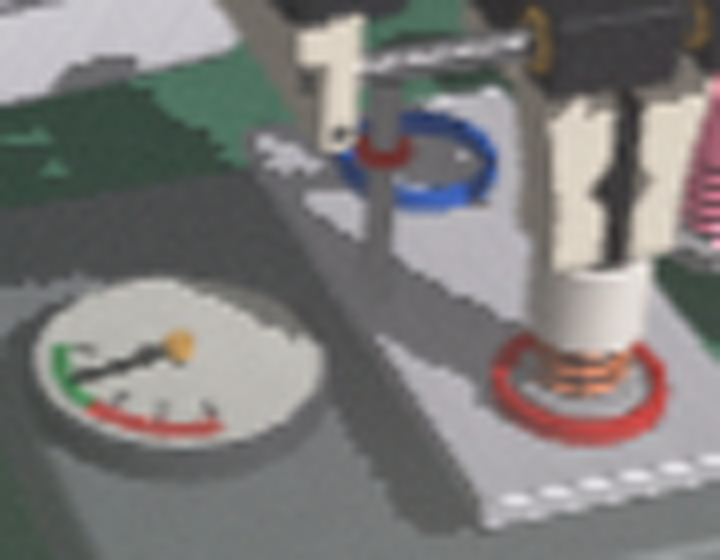

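The needle is in the green (crop 75, 380). Letting go now.

```bash
python3 -m creep '[[0,0,0,0,0,0,0],[0,0,0,0,0,0,0],[0,0,0,-0.5,0,0,0],[0,0,0,-1,0,0,0],[0,0,0,-2,0,0,0],[0,0,0,-4,0,0,0],[0,0,0,-4,0,0,0],[0,0,0,0,0,0,0]]'
python3 -m creep '[[0,0,0,0,0,0,0],[0,0,0,0,0,0,0],[0,0,0,0,0,0,0]]'
python3 - <<'E'
from h import *
p,d=cap('scene','s8');W=cloud('scene',d)
for g in((.513,.026),(.483,.322)):
    w=W[(np.hypot(W[...,0]-g[0],W[...,1]-g[1])<.024)&(W[...,2]>.05)&(W[...,2]<.124)]; print(len(w),np.percentile(w[:,2],90),w[w[:,2]>np.percentile(w[:,2],90)-.004].mean(0))
cv2.imwrite('pics/s8c.png',cv2.resize(p[130:400,150:530],None,fx=2,fy=2))
E
```

```text
time_s: 20.9
tcp_pos: [0.5156, 0.0272, 0.2178]
eef_rot: [-67.8, 89.5, 13.3]
contact_force: [0.2, -0.1, 0.2]
gripper_width: 0.0003
time_s: 21.2
tcp_pos: [0.5119, 0.0263, 0.2112]
eef_rot: [118.3, 89.9, -160.7]
contact_force: [0.3, 0.7, -0.0]
gripper_width: 0.0006
586 0.11941131461126908 [0.51493011 0.02771271 0.1192291 ]
366 0.06456277546451725 [0.48515288 0.32125389 0.06350865]
```

View pics/s8c.png

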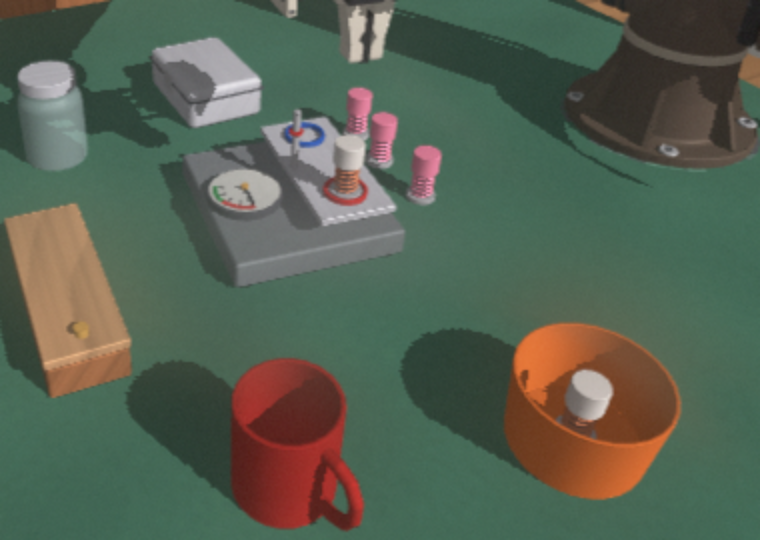

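The picture shows everything in order: the sound spring upright on the red seat (350, 165), the soft one in the tub (588, 395), the gripper clear and the needle back at zero.

```bash
python3 -c "
from plant import r
print(r.close_job())"
```

```text
the job is handed in; nothing more can be done
None
```

The soft spring was the one on the blue seat. It now stands upright in the orange tub, and the sound one is on the red seat; I handed the job in at about 21 s.

- **First press (red seat):** I held the cap about level with the mark for about 1.5 s. The force read about 15 N with the needle in the green, so this spring is sound and the blue one is soft.
- **Second press (red seat):** After moving the soft spring, I pressed the sound one to the same height and held it for over 1 s. It read about 15.1 N, with the needle in the green.
- **Depth at the mark:** The cap's top measured 46.0 mm and then 45.9 mm above the plate, where the mark is at 46 mm. Compression worked out from the force came to 13.7 to 13.9 mm instead of 14 mm. That gap is within the measuring error, and neither spring was pressed well past the mark.
- **Last checks:** In the final picture the sound spring was back at its free height, with the needle back near zero and the gripper clear. The other things looked undisturbed, and none of the checks failed.

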